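# Cam-clamp a block in the drilling jig

### The arm

A 6-joint arm with a two-finger parallel gripper is mounted at the origin on the work surface. World frame = base frame: x ahead of the robot, y to its left, z up, the work surface at z = 0. Lengths are in m, angles in rad, forces in N, time in s.
With the tool pointing down it reaches from about 0.35 to 0.95 m from the base axis. Payload 17.4 kg.
Tool frame: the origin (TCP) lies midway between the tips of the shut fingers; the grasp point (between the pads) lies 19 mm behind it; z points along the fingers, y is the direction in which the jaws open and shut (so a half turn about z gives the same grasp; the last joint's range is limited). The gripper opens to 93 mm and grips with 3 to 60 N. Pads are 15 mm wide; open, the fingers measure 128 mm over their backs; the gripper's body (75 mm by 188 mm) begins 65 mm behind the grasp point.
Start: joints at [-1.357, 0.116, 1.442, -0, 1.584, -0.038], TCP at [0.168, -0.654, 0.219] pointing down, gripper open.
Joint ranges: [-2.83, 2.83], [-0.83, 2.19], [0.07, 2.5], [-1.14, 4.28], [0.01, 3], [-2.97, 2.97]. Speed limits (rad/s): [1.89, 1.89, 2.22, 3.14, 3.14, 3.14].

### API

Orientations are given as [roll, pitch, yaw] about the fixed x, y, z axes, in that order (R = Rz(yaw) Ry(pitch) Rx(roll)).
In Python, from cell import * gives the robot as it stands.
- The arm moves only by the tool jog_arm, never from a script. Its argument "motion" is a list of rows, each a list of 3 entries, a list of its own where there are three numbers: the shift along the tool's x, y, z as a fraction of full scale, then the turn, a rotation vector about the tool's x, y, z as a fraction of full scale, then the closure, from 0 (fully open) to 1 (shut). A call has 1 to 12 rows; each row is the pose to reach, as a shift and turn from the pose commanded when the call began, along the tool's axes at that moment, turning the shorter way round; what a row does not reach only later rows make up. Full scale, the value 1, is 1000 mm for a shift and 180 degrees for a turn. A row lasts 1/12 s, in which the tool goes at most 41.7 mm and 7.16 degrees, less where a joint would pass 70% of its speed; a pose out of reach is approached as far as the arm can. A call with a number of a shift or a turn outside -1 to 1 is refused whole. A call with a gripper value outside its range is refused whole. The fingers move at their own pace and stop on an object; the grip force is fixed at half the most. Time passes only in rows, so rows that repeat a pose let the fingers close. It gives the time, the measured TCP pose, the force and the opening at its end, in the units of the state.
- sense(): the state, without advancing time (a new reading comes with each control period).
- grab_frame(name): name is "scene" or "top"; returns the picture (384x512x3 uint8, red, green, blue); there is no depth.
- camera_model(name): a dict with "fx", "fy", "cx", "cy" (pixels), "R" (3x3) and "t" (3): a world point X has camera coordinates R X + t. Camera axes: x right, y down, z forward; pixel columns grow to the right and rows downward; lengths in m; the calibration is good to about 2 mm. A picture is of the moment at which its call begins. camera_model takes no time and is no camera call.
- hand_in(): hands the job in, once; it reports no verdict.
The state is a dict: "clock": time; "qpos": joint angles; "joint_velocities": joint speeds; "joint_torque": joint torques, N m; "eef_pos": TCP position; "ee_rot": TCP orientation; "ft_force": force on the tool from outside, world axes, zero at the start; "wrist_torque": the same for the moment, N m; "gripper_width": opening from 0.0 (shut) to 1.0 (fully open).
Only numpy, scipy, OpenCV 4.12 (cv2) and the standard library are available. Lean on these libraries where they do the work, as an engineer would, in place of code of your own. Each camera call takes 0.05 s, during which the arm holds its last target.

### The job

Get the blue-topped block ready for drilling: lift it out of the rack, where only its narrow ends are free to grip, stand it upright on the open bench and let go, then take it again across its broad faces (the jig's cheeks leave no room at its ends), stand it on the jig's bed between the two cheeks, broad faces towards the orange cam and the sprung pad, and let go. Then swing the cam lever clockwise just far enough that the block pushes the sprung pad back by about 2.5 mm (1 to 4 mm will do), never as far as 6 mm, and leave the lever there. Leave the other blocks and the things on the bench where they are.

Things in the scene. Friction and masses are not known exactly. Their poses are not given: they have to be found in the camera images.
- block_blue: Pale wooden block with a blue-painted top, about 110 g, 40 mm (its x) by 60 mm (its y) by 70 mm high; origin at the centre of its underside. Broad faces look along its x (40 mm apart), narrow ends along its y (60 mm apart). At the start it stands upright in one of the rack's three slots.
- block_green: Same block with a green top, in another slot; leave alone.
- block_red: Same block with a red top, in another slot; leave alone.
- rack: Fixed plywood rack, 170 (x) by 60 (y) by 78 mm high; origin at the centre of its underside. Three slots in a row along its x, 54 mm apart, 46 mm wide, floor 10 mm above the bench; walls 8 mm thick, 68 mm above the floor, cover the blocks' broad faces. Slots are open at both ends (along y), blocks' narrow ends flush with the rack: take a block by its ends and lift straight up.
- jig: Fixed drilling jig; origin under the centre of its plywood bed, 160 (x) by 100 (y) by 12 mm thick. Two cheeks, 32 mm long in x, stand at y = +-34.5 to +-46.5 mm, 66 mm above the bed: the block goes between, at y = 0, broad faces along x. Cam on the -x side, fence with pad on the +x side, both at most 28 mm above the bed: fingers on the block's broad faces must stay higher.
- fence: Aluminium fence on the jig's bed, axes as the jig's, fixed at a distance that differs each time; origin on the bed (12 mm over the bench) in the plane of the pad's face when not pressed. Pad face 44 mm wide (y), 4 to 28 mm above the bed. The fence's wall is 18 to 30 mm behind the origin, 70 mm wide, 28 mm high.
- pad_face (a point): Centre of the face of the black sprung pad, 16 mm above the bed; moves with the pad.
- pad (a joint): How far the sprung pad is pushed back towards the fence (m): 0 at rest, stop at 0.010. It gives at about 4 N and then takes 3 N per mm. From 2 mm on, the green end of a thin pin shows at the back of the fence (at 6 mm, 4 mm of green).
- cam_pivot (a point): On the cam's upright axle, at the top of the cam: 39 mm to the -x side of the jig's origin, at y = 0, 38 mm above the bench.
- cam (a joint): Turn of cam and lever (rad), growing clockwise from above, 0 (open) to 2.8. At 0 the lever points along the jig's -y, at pi/2 along its -x. Orange disc, radius 26 mm, 6 to 26 mm above the bed, centre 12 mm off the axle: its face to the block is at -13 - 12 cos(joint) mm along the jig's x. It slides the block to the pad, then presses the pad. Friction (0.3 N m) holds it where left.
- lever_knob (a point): Top centre of the black upright knob on the lever's end: a round post of 18 mm diameter, 90 mm from the axle. Its top is 76 mm above the bench; it is clear of the lever (top 34 mm above the bench) over 42 mm of its length.
- tape: Grey tape measure, 66 by 34 by 60 mm, origin at the centre of its underside; leave alone.
- screwdriver: Screwdriver with a green handle lying on the bench; leave alone.
- glue: White glue bottle, 56 mm diameter, 120 mm high; leave alone.
- offcut: Wood offcut, 150 by 45 by 18 mm, lying flat; leave alone.
- tin: Open steel cup, 72 mm diameter, 50 mm high; leave alone.

How it is judged:
By the outcome, as a careful person would: the job done as asked, in the order asked, and still so for the second after the job is handed in, with the robot touching nothing.
It also fails if it takes over 72 s, if anything falls off the work surface, if the arm or the gripper's body presses on something with over 40 N, if the wrist force passes 120 N, or if a joint passes its speed limit or range.

## Working session

There is one attempt and no reset: what is moved stays moved. The work goes in short steps, Python scripts to look and compute and a tool call to move; the robot and the scene stay as the last step left them, time stands still between calls to the robot, and variables do not carry over. Pictures are saved under pics/ and viewed, and the job is handed in when it is done.

Besides the shell and the picture viewer there is one more tool, called as name([rows], argument=value, ...), one row to a line, values as JSON. jog_arm: Moves the arm, as the interface text tells. Shift numbers are shares of 1000 mm and turn numbers shares of 180 degrees, none past 1 either way. Its arguments: {"type":"object","properties":{"motion":{"type":"array","items":{"type":"array"}}},"required":["motion"]}

```bash
mkdir -p pics; ls
python3 - <<'E'
from cell import *
import cv2
for n in ["scene","top"]:
    f=grab_frame(n); cv2.imwrite(f"pics/{n}0.png",f[:,:,::-1])
    m=camera_model(n); print(n,m)
print(sense())
E
```

```text
pics
scene {'fx': 447.54291131183743, 'fy': 447.54291131183743, 'cx': 259.55731817687183, 'cy': 190.93200480618373, 'R': array([[ 0.03566705,  0.99920878, -0.01759767],
       [ 0.597451  , -0.03543524, -0.80112211],
       [-0.80111183,  0.01805991, -0.59824216]]), 't': array([ 0.01640241, -0.28995915,  1.83014922])}
top {'fx': 438.21380586776036, 'fy': 438.21380586776036, 'cx': 253.53786734613112, 'cy': 190.21335290727515, 'R': array([[-7.43380193e-04, -9.99964333e-01, -8.41304441e-03],
       [-9.88550999e-01,  2.00424873e-03, -1.50873804e-01],
       [ 1.50885285e-01,  8.20456686e-03, -9.88517231e-01]]), 't': array([-0.01544495,  0.60203627,  1.29537518])}
{'clock': 0.1, 'qpos': array([-1.35681225e+00,  1.16421536e-01,  1.44215314e+00, -1.92352023e-05,
        1.58398151e+00, -3.78026004e-02]), 'joint_velocities': array([-4.89315392e-04, -7.69296684e-04, -2.08482148e-03, -1.82427989e-04,
        2.94686208e-04,  8.84657675e-05]), 'joint_torque': array([ 1.90759740e-03, -7.22891808e+01, -6.23862076e+01,  7.81505392e-02,
        2.27768457e-02, -3.29283694e-05]), 'eef_pos': array([ 0.16811531, -0.65356124,  0.21801826]), 'ee_rot': array([-3.14062908e+00, -1.71955916e-05,  2.51786422e-01]), 'ft_force': array([-0.26127509, -0.14686843,  0.37001711]), 'wrist_torque': array([0.00739816, 0.03019141, 0.02316958]), 'gripper_width': 1.000378006518616}
```

View pics/scene0.png

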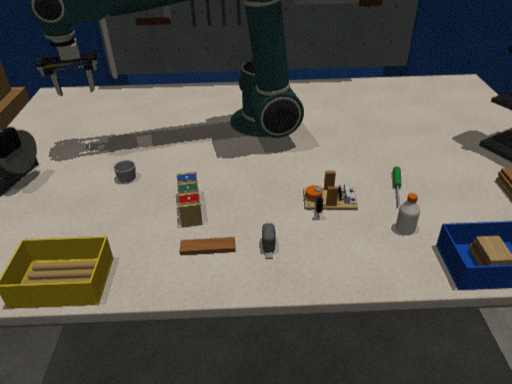

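View pics/top0.png

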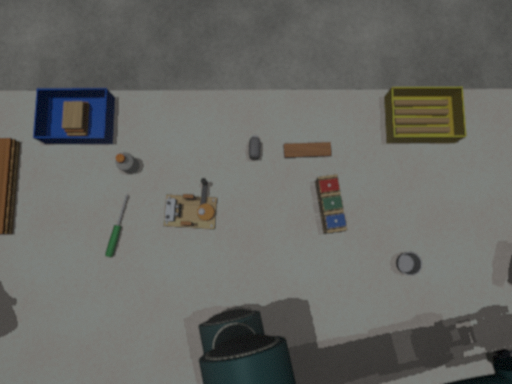

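Run:
```python
import cv2
t=cv2.imread('pics/top0.png')
def crop(im,n,x0,y0,w,h,s):
    cv2.imwrite(n,cv2.resize(im[y0:y0+h,x0:x0+w],None,fx=s,fy=s,interpolation=cv2.INTER_CUBIC))
crop(t,'pics/t0a.png',100,60,160,120,5)
crop(t,'pics/t0b.png',240,60,160,120,5)
```

```text
(no output)
```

The top view shows the rack at about (332,205) with blue nearest the robot at (336,221), and the jig at about (190,211) with its fence on the left, the cam at (206,211) and the lever pointing up, which is +x. I'll zoom in on both.

Run:
```python
import cv2
t=cv2.imread('pics/top0.png');s_=cv2.imread('pics/scene0.png')
def crop(im,n,x0,y0,w,h,s):
    cv2.imwrite(n,cv2.resize(im[y0:y0+h,x0:x0+w],None,fx=s,fy=s,interpolation=cv2.INTER_CUBIC))
crop(t,'pics/t0rack.png',305,170,60,70,8)
crop(t,'pics/t0jig.png',155,170,75,65,8)
crop(s_,'pics/s0jig.png',295,160,75,65,8)
```

```text
(no output)
```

View pics/t0rack.png

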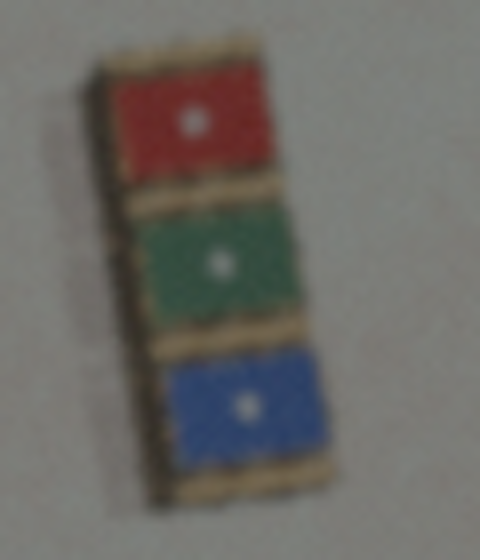

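View pics/t0jig.png

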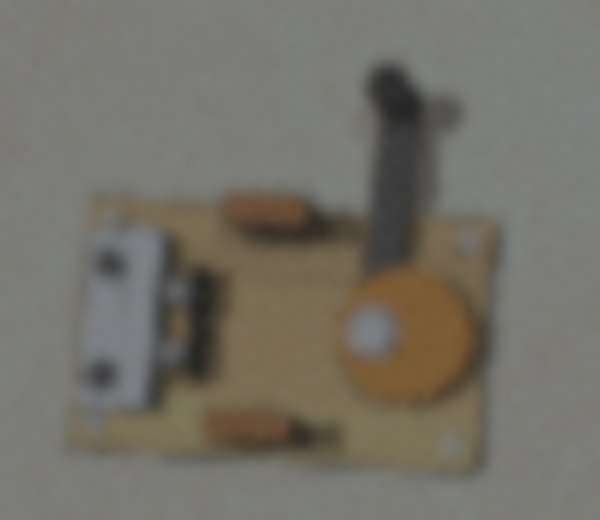

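View pics/s0jig.png

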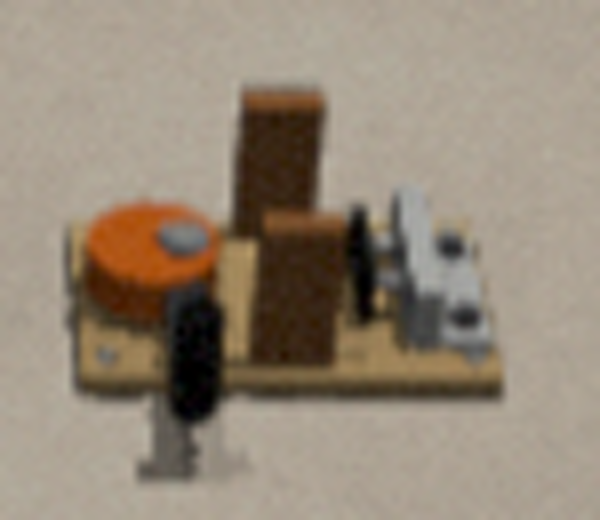

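```bash
cat > h.py <<'E'
import numpy as np, cv2
from cell import *
def proj(n,X):
    m=camera_model(n); X=np.atleast_2d(X); c=X@np.array(m['R']).T+m['t']
    return np.c_[m['fx']*c[:,0]/c[:,2]+m['cx'], m['fy']*c[:,1]/c[:,2]+m['cy']]
def back(n,uv,z):
    m=camera_model(n); R=np.array(m['R']); C=-R.T@m['t']; uv=np.atleast_2d(uv)
    d=np.c_[(uv[:,0]-m['cx'])/m['fx'],(uv[:,1]-m['cy'])/m['fy'],np.ones(len(uv))]@R
    s=(z-C[2])/d[:,2]; return C+d*s[:,None]
def T(p,L):
    c,s=np.cos(p[2]),np.sin(p[2]); L=np.atleast_2d(L)
    return np.c_[p[0]+c*L[:,0]-s*L[:,1],p[1]+s*L[:,0]+c*L[:,1],L[:,2]]
def cr(pts,x0,y0,s=8): return (np.array(pts,float)+.5)/s-.5+[x0,y0]
def crop(im,n,x0,y0,w,h,s=8):
    cv2.imwrite(n,cv2.resize(im[y0:y0+h,x0:x0+w,::-1],None,fx=s,fy=s,interpolation=cv2.INTER_CUBIC))
def colmask(im,hue_lo,hue_hi,smin=90,vmin=40):
    h=cv2.cvtColor(im,cv2.COLOR_RGB2HSV); 
    return cv2.inRange(h,(hue_lo,smin,vmin),(hue_hi,255,255))
E
python3 - <<'E'
from h import *
from scipy.optimize import least_squares
ims={n:cv2.cvtColor(cv2.imread(f'pics/{n}0.png'),cv2.COLOR_BGR2RGB) for n in('top','scene')}
for n,(x0,y0,w,h) in {'top':(305,170,60,70),'scene':(170,165,45,70)}.items():
    im=ims[n][y0:y0+h,x0:x0+w]
    for c,(a,b) in dict(blue=(95,130),green=(45,90),red=(0,6)).items():
        k=colmask(im,a,b,80,25)
        if c=='red': k|=colmask(im,172,179,80,25)
        nn,lab,st,ce=cv2.connectedComponentsWithStats(k)
        i=1+np.argmax(st[1:,4]); 
        # centre as mean
        p=ce[i]+[x0,y0]; print(n,c,st[i],p,back(n,p,.080)[0])
jb={'top':cr([(90,195),(497,222),(478,470),(68,450)],155,170),'scene':cr([(500,383),(80,380),(68,225)],295,160)}
L=np.array([[.08,-.05,.012],[-.08,-.05,.012],[-.08,.05,.012],[.08,.05,.012]])
for use in (('top',),('scene',),('top','scene')):
    r=least_squares(lambda p:np.concatenate([(proj(n,T(p,L[:len(jb[n])]))-jb[n]).ravel() for n in use]),[.6,.2,1.57])
    print(use,r.x,np.round(r.fun,1))
E
```

```text
top blue [ 21  44  20  14 194] [335.31958763 220.5257732 ] [ 0.50597431 -0.257348    0.08      ]
top green [20 29 10  9 31] [328.35483871 203.32258065] [ 0.55702489 -0.2382162   0.08      ]
top red [ 14   8  20  14 214] [328.87383178 184.75233645] [ 0.61278364 -0.24123758  0.08      ]
scene blue [  8   9  18   7 101] [186.24752475 177.04950495] [ 0.50605001 -0.25802583  0.08      ]
scene green [ 9 18 18  9 98] [187.45918367 187.21428571] [ 0.55932148 -0.24935405  0.08      ]
scene red [  9  29  20   9 133] [188.39097744 198.03759398] [ 0.61247044 -0.2417265   0.08      ]
('top',) [0.54117309 0.18237032 1.51153722] [ 0.   0.  -0.  -0.5  0.1  0.5 -0.1 -0. ]
('scene',) [0.54471819 0.18131391 1.49984495] [ 0.5  0.1 -0.3  0.  -0.2 -0.2]
('top', 'scene') [0.54189092 0.18200261 1.50959069] [ 0.2 -0.3  0.1 -0.6  0.1  0.3  0.  -0.3  0.7 -0.7 -0.  -0.4 -0.2 -0.6]
```

```bash
cat >> h.py <<'E'
from scipy.spatial.transform import Rotation as Ro
def plan(x,y,z,yaw):
    s=sense(); R=Ro.from_euler('xyz',s['ee_rot']); Rt=Ro.from_euler('xyz',[np.pi,0,yaw])
    d=R.inv().apply(np.array([x,y,z])-s['eef_pos']); w=(R.inv()*Rt).as_rotvec()
    print('t',round(s['clock'],2),'pos',np.round(s['eef_pos'],4),'yaw',round(s['ee_rot'][2],4),'w',round(s['gripper_width'],3),'F',np.round(s['ft_force'],2),'q6',round(s['qpos'][5],2))
    print('shift',np.round(d,4),'turn',np.round(w/np.pi,4),'rows>=',round(max(np.linalg.norm(d)/.0417,np.degrees(np.linalg.norm(w))/7.16),1))
E
python3 - <<'E'
from h import *
plan(.506,-.2577,.20,.151)
print([ -camera_model(n)['R'].T@camera_model(n)['t'] for n in('top','scene')])
print(back('top',[(126,163),(255,149),(307,150),(408,263)],.03))
E
```

```text
t 0.1 pos [ 0.1681 -0.6536  0.218 ] yaw 0.2518 w 1.0 F [-0.26 -0.15  0.37] q6 -0.04
shift [ 0.4259 -0.2992  0.0183] turn [-0.0003  0.      0.0321] rows>= 12.5
[array([ 0.39967902, -0.02727902,  1.37120225]), array([ 1.63880555, -0.05971654,  0.86286837])]
[[ 0.69147176  0.38345844  0.03      ]
 [ 0.73534516 -0.02083752  0.03      ]
 [ 0.73166108 -0.18395005  0.03      ]
 [ 0.38177038 -0.48105367  0.03      ]]
```

jog_arm([
  [[0.426,-0.299,0.018],[0,0,0.032],0],
  [[0.426,-0.299,0.018],[0,0,0.032],0],
  [[0.426,-0.299,0.018],[0,0,0.032],0],
  [[0.426,-0.299,0.018],[0,0,0.032],0],
  [[0.426,-0.299,0.018],[0,0,0.032],0],
  [[0.426,-0.299,0.018],[0,0,0.032],0],
  [[0.426,-0.299,0.018],[0,0,0.032],0],
  [[0.426,-0.299,0.018],[0,0,0.032],0],
  [[0.426,-0.299,0.018],[0,0,0.032],0],
  [[0.426,-0.299,0.018],[0,0,0.032],0],
  [[0.426,-0.299,0.018],[0,0,0.032],0],
  [[0.426,-0.299,0.018],[0,0,0.032],0],
])

```text
clock: 1.1
eef_pos: [0.4936, -0.2719, 0.2012]
ee_rot: [-3.142, 0.0, 0.151]
ft_force: [-0.2, 0.2, 0.3]
gripper_width: 0.997
```

Run:
```python
from h import *
plan(.506,-.2577,.16,.151)
```

```text
t 1.1 pos [ 0.4936 -0.2719  0.2012] yaw 0.1513 w 0.997 F [-0.19  0.17  0.25] q6 0.87
shift [ 0.0144 -0.0121  0.0412] turn [-0.      0.      0.0001] rows>= 1.1
```

jog_arm([
  [[0.0144,-0.0121,0.03],[0,0,0],0],
  [[0.0144,-0.0121,0.04],[0,0,0],0],
  [[0.0144,-0.0121,0.04],[0,0,0],0],
])

```text
clock: 1.35
eef_pos: [0.5045, -0.2583, 0.1582]
ee_rot: [-3.139, 0.004, 0.153]
ft_force: [-0.6, 0.5, -0.5]
gripper_width: 1.003
```

Run:
```python
from h import *
f=grab_frame('top');crop(f,'pics/t1.png',290,150,90,70,8)
f=grab_frame('scene');crop(f,'pics/s1.png',150,120,90,70,8)
plan(.506,-.2577,.042,.151)
```

```text
t 1.45 pos [ 0.5047 -0.2602  0.1615] yaw 0.1509 w 1.002 F [ 0.17  0.31 -0.38] q6 0.9
shift [ 0.0017 -0.0022  0.1195] turn [-0.0001  0.0002 -0.    ] rows>= 2.9
```

View pics/s1.png

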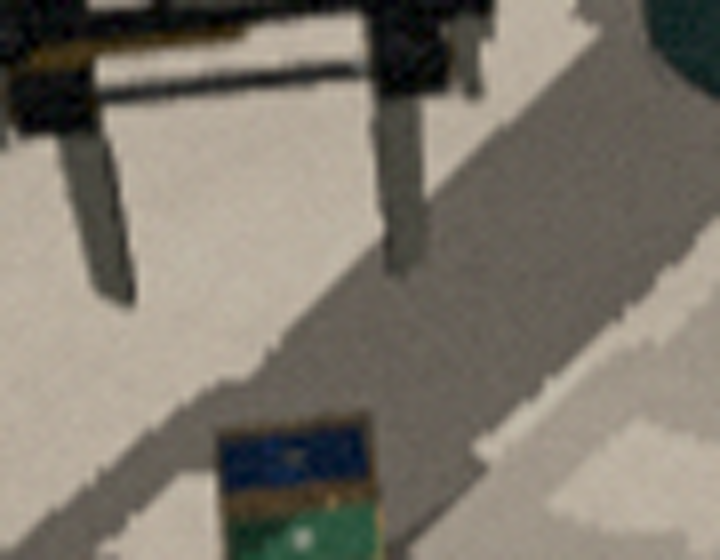

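The fingers (tips at crop (120,300) and (400,270)) straddle the blue block's ends, so I'll go down.

jog_arm([
  [[0.0017,-0.0022,0.04],[0,0,0],0],
  [[0.0017,-0.0022,0.07],[0,0,0],0],
  [[0.0017,-0.0022,0.095],[0,0,0],0],
  [[0.0017,-0.0022,0.11],[0,0,0],0],
  [[0.0017,-0.0022,0.12],[0,0,0],0],
  [[0.0017,-0.0022,0.12],[0,0,0],0],
  [[0.0017,-0.0022,0.12],[0,0,0],1],
  [[0.0017,-0.0022,0.12],[0,0,0],1],
  [[0.0017,-0.0022,0.12],[0,0,0],1],
  [[0.0017,-0.0022,0.12],[0,0,0],1],
  [[0.0017,-0.0022,0.12],[0,0,0],1],
  [[0.0017,-0.0022,0.12],[0,0,0],1],
])

```text
clock: 2.45
eef_pos: [0.5067, -0.2573, 0.0419]
ee_rot: [3.141, -0.001, 0.151]
ft_force: [-1.1, 0.0, 4.1]
gripper_width: 0.641
```

jog_arm([
  [[0,0,0],[0,0,0],1],
  [[0,0,0],[0,0,0],1],
  [[0,0,-0.015],[0,0,0],1],
  [[0,0,-0.03],[0,0,0],1],
  [[0,0,-0.05],[0,0,0],1],
  [[0,0,-0.07],[0,0,0],1],
  [[0,0,-0.095],[0,0,0],1],
  [[0,0,-0.12],[0,0,0],1],
  [[0,0,-0.12],[0,0,0],1],
  [[0,0,-0.12],[0,0,0],1],
])

```text
clock: 3.28
eef_pos: [0.5069, -0.2574, 0.1624]
ee_rot: [3.14, -0.002, 0.151]
ft_force: [-0.2, -0.5, -2.6]
gripper_width: 0.643
```

Run:
```python
from h import *
plan(.50,-.04,.162,1.51)
f=grab_frame('scene');crop(f,'pics/s2.png',150,110,90,70,8)
```

```text
t 3.28 pos [ 0.5069 -0.2574  0.1624] yaw 0.1513 w 0.643 F [-0.2  -0.47 -2.64] q6 0.9
shift [ 2.59e-02 -2.16e-01  2.00e-04] turn [ 7.000e-04 -2.000e-04 -4.325e-01] rows>= 10.9
```

View pics/s2.png

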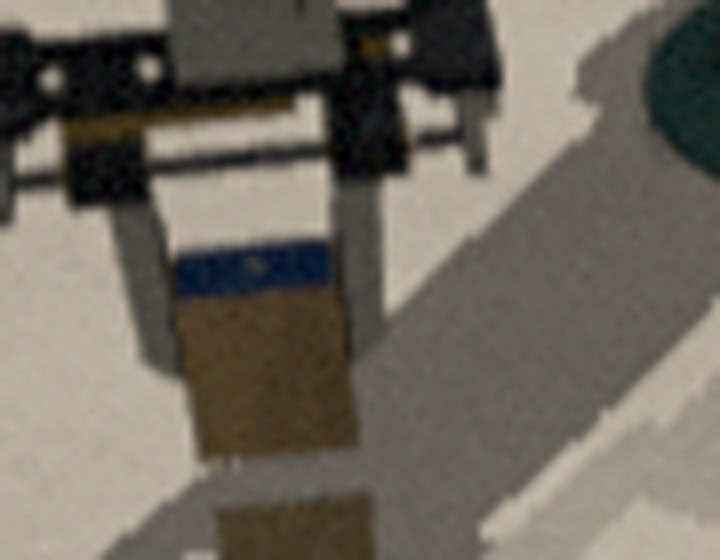

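The block is held upright, clear of the rack. I'll carry it to the bench spot at (0.50, -0.04).

jog_arm([
  [[0.026,-0.216,0],[0,0,-0.4325],1],
  [[0.026,-0.216,0],[0,0,-0.4325],1],
  [[0.026,-0.216,0],[0,0,-0.4325],1],
  [[0.026,-0.216,0],[0,0,-0.4325],1],
  [[0.026,-0.216,0],[0,0,-0.4325],1],
  [[0.026,-0.216,0],[0,0,-0.4325],1],
  [[0.026,-0.216,0],[0,0,-0.4325],1],
  [[0.026,-0.216,0],[0,0,-0.4325],1],
  [[0.026,-0.216,0],[0,0,-0.4325],1],
  [[0.026,-0.216,0],[0,0,-0.4325],1],
  [[0.026,-0.216,0],[0,0,-0.4325],1],
  [[0.026,-0.216,0],[0,0,-0.4325],1],
])

```text
clock: 4.33
eef_pos: [0.4991, -0.0397, 0.1597]
ee_rot: [-3.139, -0.0, 1.516]
ft_force: [0.6, -0.0, -0.7]
gripper_width: 0.644
```

Run:
```python
from h import *
plan(.50,-.04,.033,1.51)
```

```text
t 4.33 pos [ 0.4991 -0.0397  0.1597] yaw 1.5156 w 0.644 F [ 0.56 -0.01 -0.72] q6 -0.08
shift [-0.0003  0.0012  0.1267] turn [-0.0007 -0.0001  0.0018] rows>= 3.0
```

jog_arm([
  [[0,0,0.03],[0,0,0],1],
  [[0,0,0.06],[0,0,0],1],
  [[0,0,0.085],[0,0,0],1],
  [[0,0,0.105],[0,0,0],1],
  [[0,0,0.115],[0,0,0],1],
  [[0,0,0.12],[0,0,0],1],
  [[0,0,0.124],[0,0,0],1],
  [[0,0,0.126],[0,0,0],1],
  [[0,0,0.126],[0,0,0],1],
  [[0,0,0.126],[0,0,0],1],
])

```text
clock: 5.17
eef_pos: [0.5001, -0.0398, 0.0362]
ee_rot: [3.14, 0.0, 1.51]
ft_force: [-0.3, -0.4, -1.1]
gripper_width: 0.644
```

jog_arm([
  [[0,0,0.002],[0,0,0],1],
  [[0,0,0.003],[0,0,0],1],
  [[0,0,0.0035],[0,0,0],1],
  [[0,0,0.004],[0,0,0],1],
  [[0,0,0.004],[0,0,0],1],
  [[0,0,0.004],[0,0,0],1],
])

```text
clock: 5.67
eef_pos: [0.4998, -0.0398, 0.0319]
ee_rot: [3.141, 0.0, 1.51]
ft_force: [-3.2, -0.9, 5.5]
gripper_width: 0.641
```

Force shows it's on the bench. I'll let go and rise straight up.

jog_arm([
  [[0,0,0],[0,0,0],0],
  [[0,0,0],[0,0,0],0],
  [[0,0,0],[0,0,0],0],
  [[0,0,0],[0,0,0],0],
  [[0,0,0],[0,0,0],0],
  [[0,0,-0.02],[0,0,0],0],
  [[0,0,-0.05],[0,0,0],0],
  [[0,0,-0.09],[0,0,0],0],
  [[0,0,-0.12],[0,0,0],0],
  [[0,0,-0.14],[0,0,0],0],
  [[0,0,-0.14],[0,0,0],0],
  [[0,0,-0.14],[0,0,0],0],
])

```text
clock: 6.67
eef_pos: [0.5, -0.0398, 0.1721]
ee_rot: [3.14, 0.0, 1.51]
ft_force: [0.2, 0.3, -1.3]
gripper_width: 1.0
```

Run:
```python
from h import *
f=grab_frame('scene');crop(f,'pics/s3.png',200,100,100,75,8)
x0,y0,w,h=200,120,100,80
k=colmask(f[y0:y0+h,x0:x0+w],95,130,80,25);nn,lab,st,ce=cv2.connectedComponentsWithStats(k);i=1+np.argmax(st[1:,4]);p=ce[i]+[x0,y0];print(st[i],p,back('scene',p,.07))
plan(.50,-.04,.172,-.06)
```

```text
[51 52 12 10 99] [256.83838384 176.13131313] [[ 0.49995549 -0.0414617   0.07      ]]
t 6.72 pos [ 0.4995 -0.0398  0.1707] yaw 1.51 w 0.996 F [ 0.29  0.7  -0.72] q6 -0.07
shift [-0.0002  0.0005 -0.0013] turn [-1.000e-04  1.000e-04  4.997e-01] rows>= 12.6
```

View pics/s3.png

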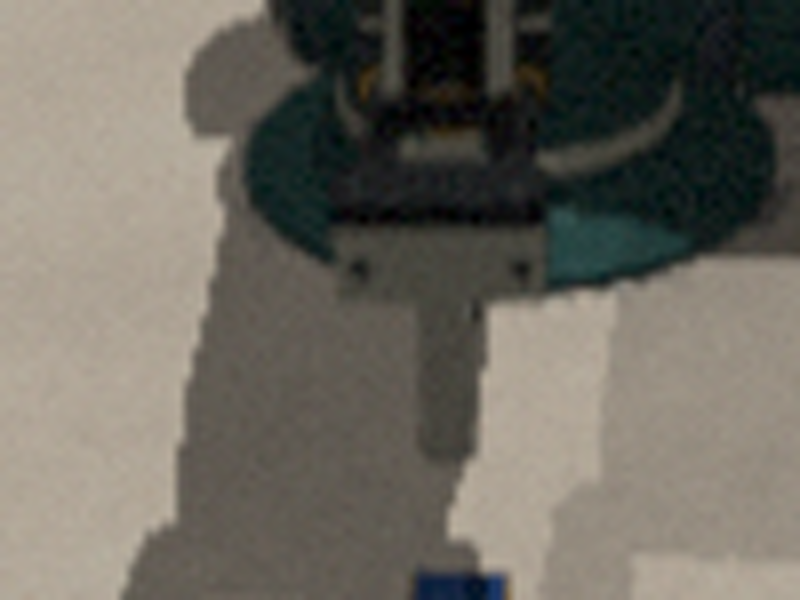

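The block is standing at (0.500, -0.041), with its blue top at crop (460,590). Next I'll turn 90 degrees, go down and grasp across the broad faces.

jog_arm([
  [[0,0,0],[0,0,0.5],0],
  [[0,0,0],[0,0,0.5],0],
  [[0,0,0],[0,0,0.5],0],
  [[0,0,0],[0,0,0.5],0],
  [[0,0,0],[0,0,0.5],0],
  [[0,0,0],[0,0,0.5],0],
  [[0,0,0],[0,0,0.5],0],
  [[0,0,0],[0,0,0.5],0],
  [[0,0,0],[0,0,0.5],0],
  [[0,0,0],[0,0,0.5],0],
  [[0,0,0],[0,0,0.5],0],
  [[0,0,0],[0,0,0.5],0],
])

```text
clock: 7.72
eef_pos: [0.4991, -0.0397, 0.1695]
ee_rot: [-3.141, 0.003, 0.004]
ft_force: [-0.3, 0.2, 0.8]
gripper_width: 1.003
```

jog_arm([
  [[0,0,0],[0,0,0.028],0],
  [[0,0,0],[0,0,0.028],0],
  [[0,0,0],[0,0,0.028],0],
])

```text
clock: 7.97
eef_pos: [0.4993, -0.0397, 0.17]
ee_rot: [-3.142, 0.002, -0.075]
ft_force: [0.6, 0.4, -0.4]
gripper_width: 1.003
```

Run:
```python
from h import *
plan(.50,-.041,.036,-.06)
```

```text
t 7.97 pos [ 0.4993 -0.0397  0.17  ] yaw -0.0749 w 1.003 F [ 0.63  0.38 -0.36] q6 1.52
shift [0.0011 0.0012 0.134 ] turn [-0.      0.0006 -0.0048] rows>= 3.2
```

jog_arm([
  [[0.001,0.001,0.03],[0,0,-0.005],0],
  [[0.001,0.001,0.06],[0,0,-0.005],0],
  [[0.001,0.001,0.09],[0,0,-0.005],0],
  [[0.001,0.001,0.115],[0,0,-0.005],0],
  [[0.001,0.001,0.13],[0,0,-0.005],0],
  [[0.001,0.001,0.135],[0,0,-0.005],0],
  [[0.001,0.001,0.135],[0,0,-0.005],0],
  [[0.001,0.001,0.135],[0,0,-0.005],1],
  [[0.001,0.001,0.135],[0,0,-0.005],1],
  [[0.001,0.001,0.135],[0,0,-0.005],1],
  [[0.001,0.001,0.135],[0,0,-0.005],1],
  [[0.001,0.001,0.135],[0,0,-0.005],1],
])

```text
clock: 8.97
eef_pos: [0.5009, -0.0409, 0.037]
ee_rot: [3.142, -0.001, -0.062]
ft_force: [-0.4, 0.4, -0.3]
gripper_width: 0.692
```

jog_arm([
  [[0,0,0],[0,0,0],1],
  [[0,0,0],[0,0,0],1],
  [[0,0,0],[0,0,0],1],
  [[0,0,0],[0,0,0],1],
])

```text
clock: 9.3
eef_pos: [0.5006, -0.0409, 0.0364]
ee_rot: [-3.142, -0.0, -0.062]
ft_force: [0.2, -0.2, 0.6]
gripper_width: 0.429
```

jog_arm([
  [[0,0,-0.02],[0,0,0],1],
  [[0,0,-0.05],[0,0,0],1],
  [[0,0,-0.08],[0,0,0],1],
  [[0,0,-0.11],[0,0,0],1],
  [[0,0,-0.13],[0,0,0],1],
  [[0,0,-0.13],[0,0,0],1],
])

```text
clock: 9.8
eef_pos: [0.502, -0.041, 0.171]
ee_rot: [3.141, -0.006, -0.062]
ft_force: [0.7, 0.2, -0.0]
gripper_width: 0.427
```

Run:
```python
from h import *
for n,(x0,y0,w,h) in {'top':(155,170,75,65),'scene':(295,160,75,65)}.items():
    fs=[grab_frame(n).astype(float) for _ in range(8)]
    a=np.mean(fs,0).clip(0,255).astype(np.uint8); cv2.imwrite(f'pics/avg_{n}.png',a[:,:,::-1])
    crop(a,f'pics/avgj_{n}.png',x0,y0,w,h,10)
```

```text
(no output)
```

View pics/avgj_top.png

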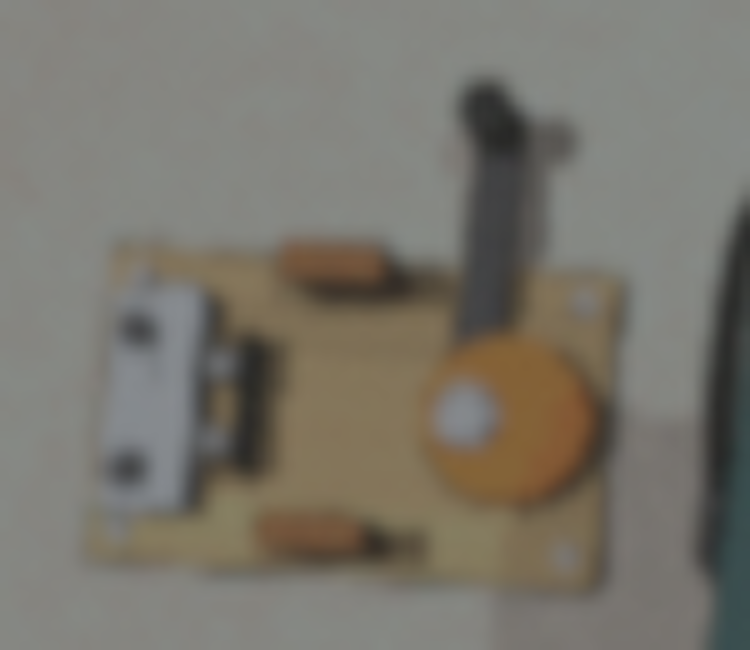

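View pics/avgj_scene.png

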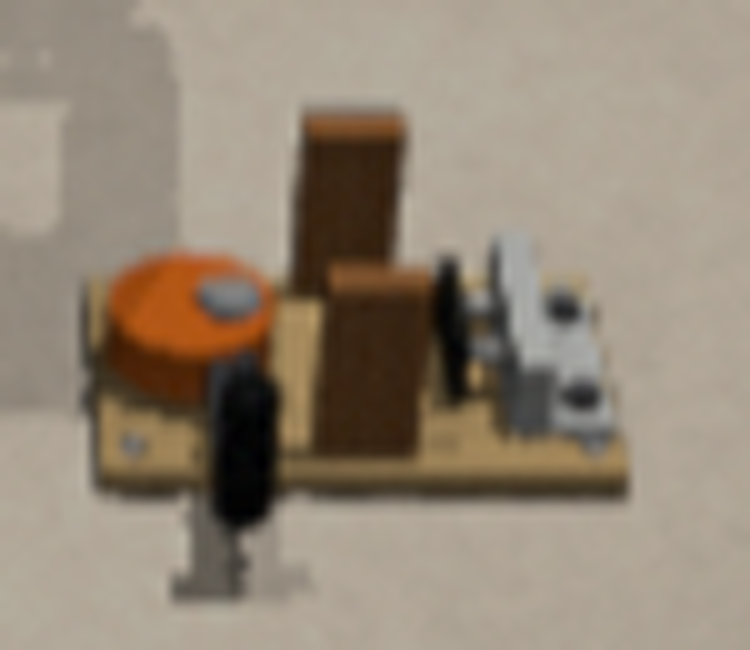

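Run:
```python
from h import *
from scipy.optimize import least_squares
tp=cr([(110,242),(627,275),(605,590),(85,565),(287,243),(383,246),(465,415),(485,102)],155,170,10)
tL=np.array([[.08,-.05,.012],[-.08,-.05,.012],[-.08,.05,.012],[.08,.05,.012],[.016,-.0465,.078],[-.016,-.0465,.078],[-.039,0,.042],[-.039,-.09,.076]])
sp=cr([(627,475),(98,478),(85,282),(432,270),(330,266),(405,115),(305,115),(230,298)],295,160,10)
sL=np.array([[.08,-.05,.012],[-.08,-.05,.012],[-.08,.05,.012],[.016,-.0345,.078],[-.016,-.0345,.078],[.016,.0465,.078],[-.016,.0465,.078],[-.039,0,.042]])
for nm,fn in {'top':lambda p:(proj('top',T(p,tL))-tp),'scene':lambda p:(proj('scene',T(p,sL))-sp),'both':lambda p:np.r_[proj('top',T(p,tL))-tp,proj('scene',T(p,sL))-sp]}.items():
    r=least_squares(lambda p:fn(p).ravel(),[.54,.18,1.51],loss='soft_l1'); print(nm,r.x); print(np.round(fn(r.x),1).tolist())
p=r.x; np.save('jig.npy',p)
for n,(x0,y0) in {'top':(155,170),'scene':(295,160)}.items():
    im=cv2.imread(f'pics/avgj_{n}.png')
    f=.025
    def pl(pts,c):
        q=(proj(n,T(p,pts))-[x0,y0]+.5)*10-.5; cv2.polylines(im,[np.round(q).astype(int)],True,c,1)
    pl(tL[:4],(0,255,0))
    for s in(-1,1): pl([[x,s*y,.078] for x,y in((.016,.0345),(.016,.0465),(-.016,.0465),(-.016,.0345))],(0,255,0))
    for f,c in((.022,(255,0,0)),(.028,(0,0,255))):
        pl([[f,-.022,.016],[f,.022,.016],[f,.022,.04],[f,-.022,.04]],c)
        pl([[f+.018,-.035,.04],[f+.018,.035,.04],[f+.03,.035,.04],[f+.03,-.035,.04]],c)
    cv2.imwrite(f'pics/ov_{n}.png',im)
```

```text
top [0.54082077 0.18147045 1.51189183]
[[0.6, 0.3], [-0.3, -0.1], [-0.4, 0.3], [0.2, -0.1], [-0.4, -0.6], [0.6, -0.2], [0.4, 0.0], [-0.7, 0.4]]
scene [0.54421659 0.18218423 1.50457658]
[[0.6, 0.3], [0.2, -0.3], [-0.0, -0.3], [0.1, -0.0], [-0.6, 0.3], [-0.0, 0.0], [-0.4, 0.0], [0.0, -0.1]]
both [0.5418151  0.1820569  1.50822853]
[[0.5, -0.1], [-0.4, -0.3], [-0.6, 0.1], [0.0, -0.6], [-0.6, -0.9], [0.5, -0.6], [0.2, -0.2], [-0.8, 0.1], [0.5, -0.3], [0.2, -0.7], [-0.2, -0.7], [-0.0, -0.5], [-0.7, -0.1], [-0.3, -0.4], [-0.6, -0.4], [-0.1, -0.5]]
```

View pics/ov_top.png

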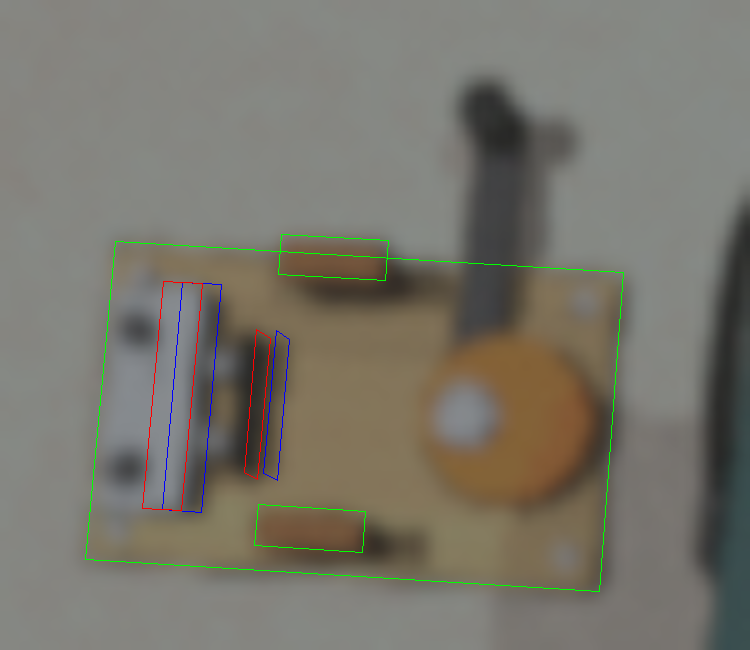

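View pics/ov_scene.png

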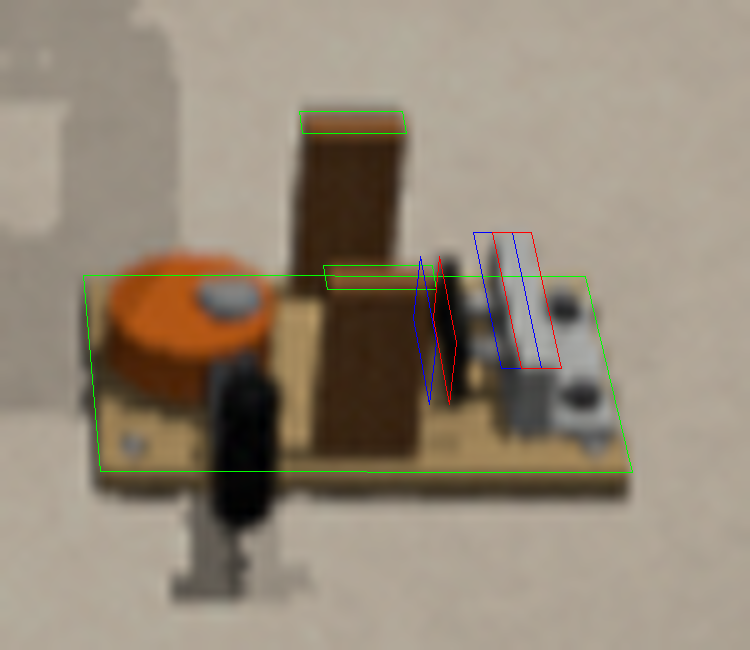

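f is about 28 mm (the red outline matches in both views). I'll carry the block over the jig at jig x = +3 mm.

Run:
```python
from h import *
p=np.load('jig.npy'); t=T(p,[.003,0,.166])[0]; print(t); plan(*t,p[2]-np.pi/2)
```

```text
[0.54200268 0.18505103 0.166     ]
t 10.6 pos [ 0.5006 -0.0408  0.1663] yaw -0.0622 w 0.425 F [-0.43 -0.9  -3.09] q6 1.5
shift [ 0.0273 -0.228   0.0003] turn [-0.      0.      0.0001] rows>= 5.5
```

jog_arm([
  [[0.0035,-0.028,0],[0,0,0],1],
  [[0.007,-0.06,0],[0,0,0],1],
  [[0.012,-0.1,0],[0,0,0],1],
  [[0.017,-0.14,0],[0,0,0],1],
  [[0.0215,-0.18,0],[0,0,0],1],
  [[0.025,-0.21,0],[0,0,0],1],
  [[0.0273,-0.228,0],[0,0,0],1],
  [[0.0273,-0.228,0],[0,0,0],1],
  [[0.0273,-0.228,0],[0,0,0],1],
  [[0.0273,-0.228,0],[0,0,0],1],
])

```text
clock: 11.43
eef_pos: [0.5419, 0.1846, 0.1663]
ee_rot: [3.141, 0.0, -0.062]
ft_force: [-0.3, -0.1, -1.8]
gripper_width: 0.429
```

Run:
```python
from h import *
p=np.load('jig.npy'); t=T(p,[.003,0,.095])[0]; plan(*t,p[2]-np.pi/2)
f=grab_frame('top');crop(f,'pics/t5.png',140,150,100,75,8)
f=grab_frame('scene');crop(f,'pics/s5.png',280,120,100,75,8)
```

```text
t 11.43 pos [0.5419 0.1846 0.1663] yaw -0.0622 w 0.429 F [-0.34 -0.14 -1.79] q6 1.92
shift [ 0.0001 -0.0005  0.0713] turn [0.0001 0.0001 0.0001] rows>= 1.7
```

View pics/s5.png

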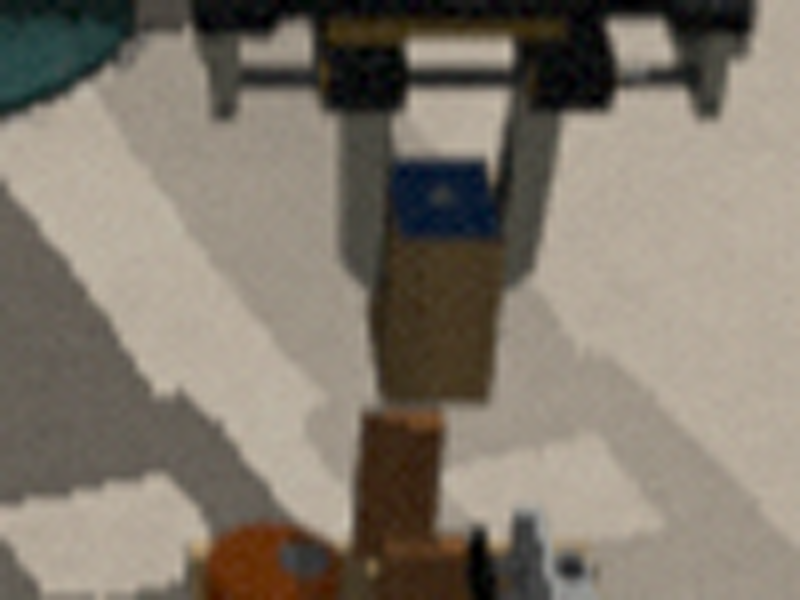

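The block (top at crop (445,195)) hangs above the gap between the cheeks. I'll check its offset and then go down slowly.

Run:
```python
from h import *
f=grab_frame('scene');x0,y0,w,h=300,120,80,60
k=colmask(f[y0:y0+h,x0:x0+w],95,130,80,25);nn,lab,st,ce=cv2.connectedComponentsWithStats(k);i=1+np.argmax(st[1:,4]);p=ce[i]+[x0,y0];W=back('scene',p,.20)[0];print(st[i],p,W)
j=np.load('jig.npy');c,s=np.cos(j[2]),np.sin(j[2]);d=W[:2]-j[:2];print('jig frame',c*d[0]+s*d[1],-s*d[0]+c*d[1])
```

```text
[29 20 13 10 99] [334.6969697  144.67676768] [0.5431341  0.18257311 0.2       ]
jig frame 0.0005976743262439785 -0.0012841456807746482
```

jog_arm([
  [[0,0,0.025],[0,0,0],1],
  [[0,0,0.05],[0,0,0],1],
  [[0,0,0.065],[0,0,0],1],
  [[0,0,0.07],[0,0,0],1],
  [[0,0,0.076],[0,0,0],1],
  [[0,0,0.082],[0,0,0],1],
])

```text
clock: 12.08
eef_pos: [0.5425, 0.1848, 0.0851]
ee_rot: [-3.141, -0.001, -0.063]
ft_force: [-0.2, 0.0, -1.4]
gripper_width: 0.429
```

jog_arm([
  [[0,0,0.008],[0,0,0],1],
  [[0,0,0.016],[0,0,0],1],
  [[0,0,0.024],[0,0,0],1],
  [[0,0,0.03],[0,0,0],1],
  [[0,0,0.033],[0,0,0],1],
  [[0,0,0.034],[0,0,0],1],
  [[0,0,0.034],[0,0,0],1],
])

```text
clock: 12.67
eef_pos: [0.542, 0.185, 0.0502]
ee_rot: [3.142, 0.0, -0.062]
ft_force: [-0.3, -0.3, -2.0]
gripper_width: 0.433
```

About 2 mm above the bed and no contact. Now I'll feel for the pad in small steps towards jig +x.

jog_arm([
  [[0,-0.001,0],[0,0,0],1],
  [[0,-0.002,0],[0,0,0],1],
  [[0,-0.003,0],[0,0,0],1],
  [[0,-0.003,0],[0,0,0],1],
  [[0,-0.003,0],[0,0,0],1],
])

```text
clock: 13.08
eef_pos: [0.5423, 0.1881, 0.0505]
ee_rot: [-3.141, -0.0, -0.062]
ft_force: [-0.5, 0.0, -1.4]
gripper_width: 0.426
```

jog_arm([
  [[0,-0.0005,0],[0,0,0],1],
  [[0,-0.001,0],[0,0,0],1],
  [[0,-0.001,0],[0,0,0],1],
])

```text
clock: 13.33
eef_pos: [0.5423, 0.1891, 0.0504]
ee_rot: [-3.142, -0.0, -0.062]
ft_force: [-0.1, 0.5, -1.7]
gripper_width: 0.427
```

jog_arm([
  [[0,-0.0005,0],[0,0,0],1],
  [[0,-0.001,0],[0,0,0],1],
  [[0,-0.001,0],[0,0,0],1],
])

```text
clock: 13.58
eef_pos: [0.5423, 0.1901, 0.0504]
ee_rot: [-3.142, 0.0, -0.062]
ft_force: [-0.0, 0.2, -2.3]
gripper_width: 0.428
```

jog_arm([
  [[0,-0.0005,0],[0,0,0],1],
  [[0,-0.001,0],[0,0,0],1],
  [[0,-0.001,0],[0,0,0],1],
])

```text
clock: 13.83
eef_pos: [0.5424, 0.1907, 0.0504]
ee_rot: [3.141, 0.0, -0.062]
ft_force: [-0.9, -4.2, -0.1]
gripper_width: 0.428
```

jog_arm([
  [[0,-0.0005,0],[0,0,0],1],
  [[0,-0.001,0],[0,0,0],1],
  [[0,-0.001,0],[0,0,0],1],
])

```text
clock: 14.08
eef_pos: [0.5424, 0.1916, 0.0504]
ee_rot: [3.141, 0.0, -0.062]
ft_force: [-0.4, -5.5, 0.9]
gripper_width: 0.429
```

The pad gave at TCP y of about 0.1906, so f is about 28.6 mm. I'll back off 2 mm, lower to the bed and let go.

jog_arm([
  [[0,0.001,0],[0,0,0],1],
  [[0,0.002,0],[0,0,0],1],
  [[0,0.002,0.001],[0,0,0],1],
  [[0,0.002,0.0015],[0,0,0],1],
  [[0,0.002,0.002],[0,0,0],1],
  [[0,0.002,0.002],[0,0,0],1],
  [[0,0.002,0.002],[0,0,0],1],
])

```text
clock: 14.67
eef_pos: [0.5424, 0.1902, 0.0484]
ee_rot: [-3.141, -0.0, -0.062]
ft_force: [-0.4, -0.2, -0.4]
gripper_width: 0.425
```

jog_arm([
  [[0,0,0.0005],[0,0,0],1],
  [[0,0,0.0007],[0,0,0],1],
  [[0,0,0.0007],[0,0,0],1],
])

```text
clock: 14.92
eef_pos: [0.5424, 0.1901, 0.0483]
ee_rot: [-3.141, -0.0, -0.062]
ft_force: [-5.1, -1.0, 7.7]
gripper_width: 0.428
```

On the bed. I'll open part way and lift.

jog_arm([
  [[0,0,0],[0,0,0],0.35],
  [[0,0,0],[0,0,0],0.35],
  [[0,0,0],[0,0,0],0.35],
  [[0,0,0],[0,0,0],0.35],
  [[0,0,-0.015],[0,0,0],0.35],
  [[0,0,-0.04],[0,0,0],0.35],
  [[0,0,-0.07],[0,0,0],0.35],
  [[0,0,-0.1],[0,0,0],0.35],
  [[0,0,-0.12],[0,0,0],0.35],
  [[0,0,-0.12],[0,0,0],0.35],
])

```text
clock: 15.75
eef_pos: [0.5438, 0.1904, 0.1726]
ee_rot: [-3.139, -0.006, -0.062]
ft_force: [-0.6, -0.2, 0.4]
gripper_width: 0.653
```

```bash
cat >> h.py <<'E'
def bluejig(tag,N=6,names=('scene','top')):
    j=np.load('jig.npy');c,s=np.cos(j[2]),np.sin(j[2])
    for n in names:
        x0,y0,w,h={'top':(155,170,75,65),'scene':(295,130,75,90)}[n]
        a=np.mean([grab_frame(n).astype(float) for _ in range(N)],0)
        a8=a.clip(0,255).astype(np.uint8); crop(a8,f'pics/{tag}_{n}.png',x0,y0,w,h,8)
        up=cv2.resize(a8[y0:y0+h,x0:x0+w],None,fx=8,fy=8,interpolation=cv2.INTER_CUBIC)
        k=colmask(up,95,130,110,25);nn,lab,st,ce=cv2.connectedComponentsWithStats(k)
        if nn<2: print(n,'none');continue
        i=1+np.argmax(st[1:,4]);p=cr(ce[i],x0,y0);W=back(n,p,.082)[0];d=W[:2]-j[:2]
        print(n,'area',st[i][4],'px',np.round(p,2),'jig xy mm',np.round(1e3*np.array([c*d[0]+s*d[1],-s*d[0]+c*d[1]]),2))
E
python3 - <<'E'
from h import *
bluejig('p6',4)
j=np.load('jig.npy')
plan(*T(j,[-.039,-.09,.17])[0],j[2]-np.pi/2)
E
```

```text
scene area 5946 px [333.45 178.26] jig xy mm [ 6.69 -0.25]
top area 134 px [179.58 215.  ] jig xy mm [18.74 20.2 ]
t 16.15 pos [0.542  0.1899 0.1667] yaw -0.0623 w 0.645 F [-1.52 -0.47 -0.41] q6 1.93
shift [ 0.0902  0.0469 -0.0034] turn [0.0002 0.0004 0.0001] rows>= 2.4
```

View pics/p6_scene.png

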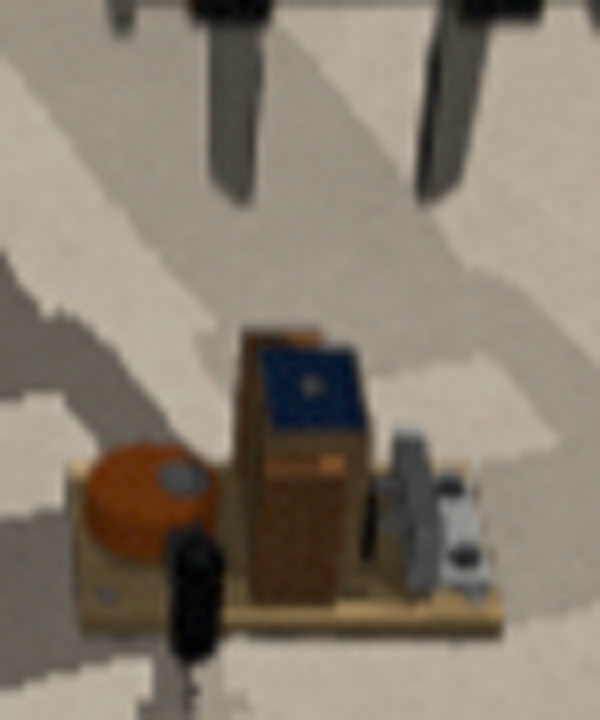

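View pics/p6_top.png

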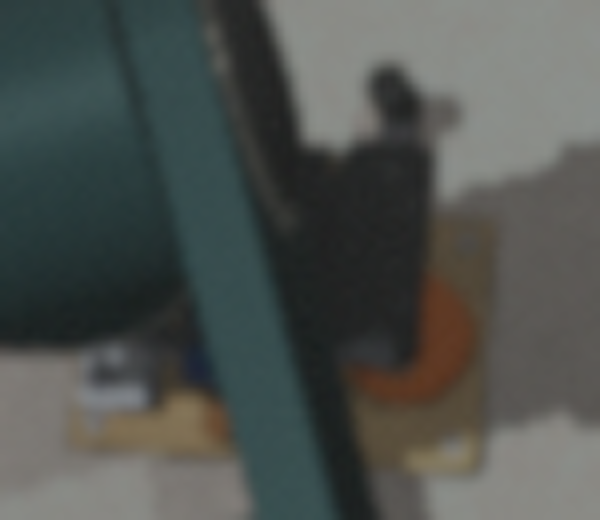

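The block stands upright in the jig, and the fence and cam are undisturbed. Next is the lever. I need the other half-turn of the tool so that joint 6 has range for the swing.

jog_arm([
  [[0.03,0.016,-0.003],[0,0,-0.55],0.35],
  [[0.06,0.032,-0.003],[0,0,-0.55],0.35],
  [[0.09,0.047,-0.003],[0,0,-0.55],0.35],
  [[0.09,0.047,-0.003],[0,0,-0.55],0.35],
  [[0.09,0.047,-0.003],[0,0,-0.55],0.35],
  [[0.09,0.047,-0.003],[0,0,-0.55],0.35],
  [[0.09,0.047,-0.003],[0,0,-0.55],0.35],
  [[0.09,0.047,-0.003],[0,0,-0.55],0.35],
  [[0.09,0.047,-0.003],[0,0,-0.55],0.35],
  [[0.09,0.047,-0.003],[0,0,-0.55],0.35],
  [[0.09,0.047,-0.003],[0,0,-0.55],0.35],
  [[0.09,0.047,-0.003],[0,0,-0.55],0.35],
])

```text
clock: 17.15
eef_pos: [0.6291, 0.1375, 0.17]
ee_rot: [-3.141, 0.0, 1.444]
ft_force: [-0.2, -0.2, -0.5]
gripper_width: 0.646
```

Run:
```python
from h import *
j=np.load('jig.npy')
plan(*T(j,[-.040,-.09,.17])[0],j[2]+np.pi/2)
```

```text
t 17.15 pos [0.6291 0.1375 0.17  ] yaw 1.4439 w 0.646 F [-0.17 -0.18 -0.51] q6 0.3
shift [-0.0009  0.0001  0.    ] turn [-3.000e-04 -2.000e-04 -5.205e-01] rows>= 13.1
```

jog_arm([
  [[-0.001,0,0],[0,0,-0.52],0.35],
  [[-0.001,0,0],[0,0,-0.52],0.35],
  [[-0.001,0,0],[0,0,-0.52],0.35],
  [[-0.001,0,0],[0,0,-0.52],0.35],
  [[-0.001,0,0],[0,0,-0.52],0.35],
  [[-0.001,0,0],[0,0,-0.52],0.35],
  [[-0.001,0,0],[0,0,-0.52],0.35],
  [[-0.001,0,0],[0,0,-0.52],0.35],
  [[-0.001,0,0],[0,0,-0.52],0.35],
  [[-0.001,0,0],[0,0,-0.52],0.35],
  [[-0.001,0,0],[0,0,-0.52],0.35],
  [[-0.001,0,0],[0,0,-0.52],0.35],
])

```text
clock: 18.15
eef_pos: [0.629, 0.1365, 0.17]
ee_rot: [-3.141, -0.001, 2.944]
ft_force: [0.2, 1.1, 0.5]
gripper_width: 0.648
```

Run:
```python
from h import *
j=np.load('jig.npy')
plan(*T(j,[-.040,-.09,.044])[0],j[2]+np.pi/2)
f=grab_frame('scene');crop(f,'pics/s7.png',280,130,90,70,8)
f=grab_frame('top');crop(f,'pics/t7.png',150,140,90,70,8)
```

```text
t 18.15 pos [0.629  0.1365 0.17  ] yaw 2.9439 w 0.648 F [0.22 1.09 0.49] q6 -1.2
shift [-3.00e-04  1.00e-04  1.26e-01] turn [-0.0001 -0.0003 -0.043 ] rows>= 3.0
```

View pics/s7.png

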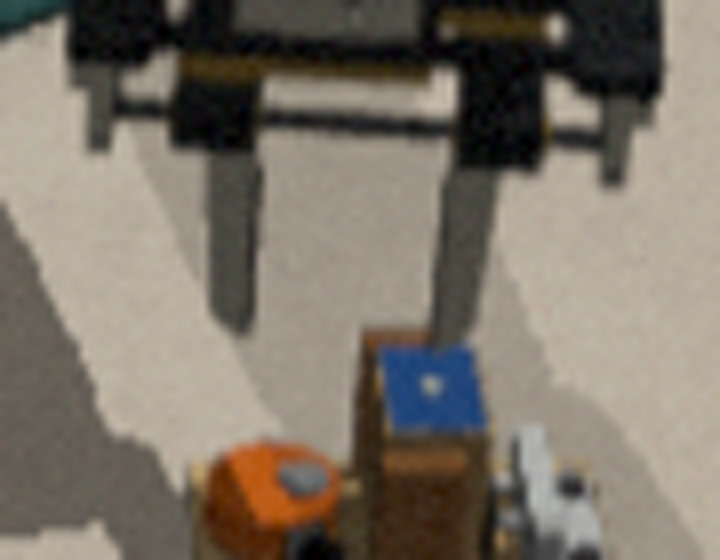

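jog_arm([
  [[0,0,0.03],[0,0,-0.043],0.35],
  [[0,0,0.06],[0,0,-0.043],0.35],
  [[0,0,0.085],[0,0,-0.043],0.35],
  [[0,0,0.105],[0,0,-0.043],0.35],
  [[0,0,0.118],[0,0,-0.043],0.35],
  [[0,0,0.126],[0,0,-0.043],0.35],
  [[0,0,0.126],[0,0,-0.043],0.35],
])

```text
clock: 18.83
eef_pos: [0.6286, 0.1364, 0.0432]
ee_rot: [-3.141, -0.002, 3.071]
ft_force: [-0.2, -0.4, 0.1]
gripper_width: 0.647
```

Run:
```python
from h import *
j=np.load('jig.npy')
plan(*T(j,[-.040,-.09,.044])[0],j[2]+np.pi/2)
f=grab_frame('scene');crop(f,'pics/s8.png',280,150,90,70,8)
f=grab_frame('top');crop(f,'pics/t8.png',150,150,90,70,8)
```

```text
t 18.83 pos [0.6286 0.1364 0.0432] yaw 3.0707 w 0.647 F [-0.24 -0.39  0.08] q6 -1.33
shift [-0.0006  0.0002 -0.0008] turn [-0.0002 -0.0006 -0.0026] rows>= 0.1
```

View pics/s8.png

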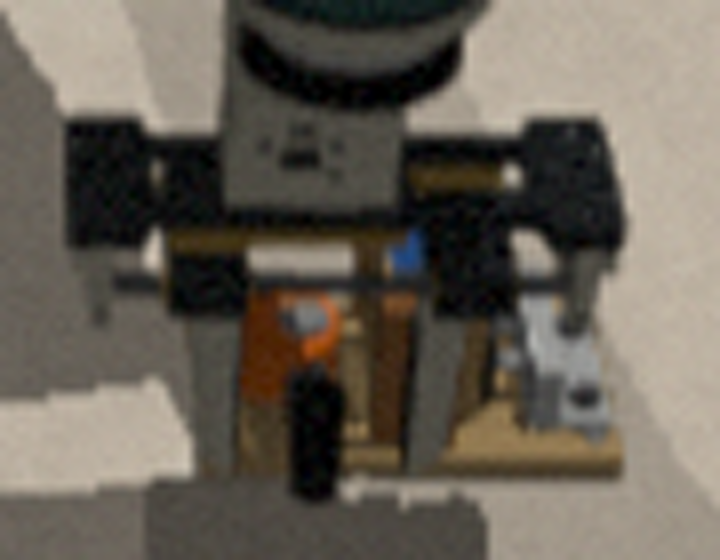

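The knob (crop x about 318) sits between the fingers (240 to 415), about 3 mm off-centre. I'll narrow the straddle to 24 mm and centre it.

jog_arm([
  [[0,-0.002,0],[0,0,-0.003],0.74],
  [[0,-0.002,0],[0,0,-0.003],0.74],
  [[0,-0.002,0],[0,0,-0.003],0.74],
  [[0,-0.002,0],[0,0,-0.003],0.74],
  [[0,-0.002,0],[0,0,-0.003],0.74],
  [[0,-0.002,0],[0,0,-0.003],0.74],
])

```text
clock: 19.43
eef_pos: [0.629, 0.1345, 0.0448]
ee_rot: [3.142, 0.0, 3.082]
ft_force: [-0.2, 0.1, -0.2]
gripper_width: 0.284
```

jog_arm([
  [[0.0004,-0.009,0],[0,0,0.032],0.74],
  [[0.0018,-0.0179,0],[0,0,0.064],0.74],
  [[0.004,-0.0266,0],[0,0,0.095],0.74],
  [[0.0071,-0.035,0],[0,0,0.127],0.74],
  [[0.011,-0.0431,0],[0,0,0.159],0.74],
  [[0.0157,-0.0508,0],[0,0,0.191],0.74],
  [[0.0212,-0.058,0],[0,0,0.223],0.74],
  [[0.0273,-0.0646,0],[0,0,0.255],0.74],
  [[0.0341,-0.0705,0],[0,0,0.286],0.74],
  [[0.0414,-0.0757,0],[0,0,0.318],0.74],
  [[0.0414,-0.0757,0],[0,0,0.318],0.74],
])

```text
clock: 20.35
eef_pos: [0.5825, 0.061, 0.0448]
ee_rot: [3.141, -0.0, 2.078]
ft_force: [0.1, 0.4, -0.8]
gripper_width: 0.261
```

```bash
cat >> h.py <<'E'
def lever(*ths):
    j=np.load('jig.npy'); s=sense(); c,sn=np.cos(j[2]),np.sin(j[2]); piv=T(j,[-.039,0,0])[0]
    d=s['eef_pos'][:2]-piv[:2]; a=c*d[0]+sn*d[1]; b=-sn*d[0]+c*d[1]
    th=np.arctan2(-a,-b); F=s['ft_force']; fa=c*F[0]+sn*F[1]; fb=-sn*F[0]+c*F[1]
    print('theta',round(th,3),'r',round(1e3*np.hypot(a,b),1),'Ftan',round(-fa*np.cos(th)+fb*np.sin(th),2),'Frad',round(-fa*np.sin(th)-fb*np.cos(th),2))
    for t in ths:
        print('->',t); plan(*T(j,[-.039-.09*np.sin(t),-.09*np.cos(t),.044])[0],j[2]+np.pi/2-t)
E
python3 - <<'E'
from h import *
lever(1.2,1.3,1.4)
bluejig('p9',4)
E
```

```text
theta 1.025 r 92.7 Ftan -0.25 Frad -0.35
-> 1.2
t 20.35 pos [0.5825 0.061  0.0448] yaw 2.0779 w 0.261 F [ 0.06  0.42 -0.78] q6 -0.45
shift [ 0.0045 -0.0156  0.0008] turn [ 0.0001 -0.      0.0633] rows>= 1.6
-> 1.3
t 20.35 pos [0.5825 0.061  0.0448] yaw 2.0779 w 0.261 F [ 0.06  0.42 -0.78] q6 -0.45
shift [ 0.0067 -0.0243  0.0008] turn [ 0.0001 -0.      0.0951] rows>= 2.4
-> 1.4
t 20.35 pos [0.5825 0.061  0.0448] yaw 2.0779 w 0.261 F [ 0.06  0.42 -0.78] q6 -0.45
shift [ 0.0098 -0.0328  0.0008] turn [ 1.00e-04 -0.00e+00  1.27e-01] rows>= 3.2
scene area 6359 px [333.58 178.17] jig xy mm [7.14 0.21]
top area 10138 px [183.55 208.95] jig xy mm [8.56 1.6 ]
```

View pics/p9_scene.png

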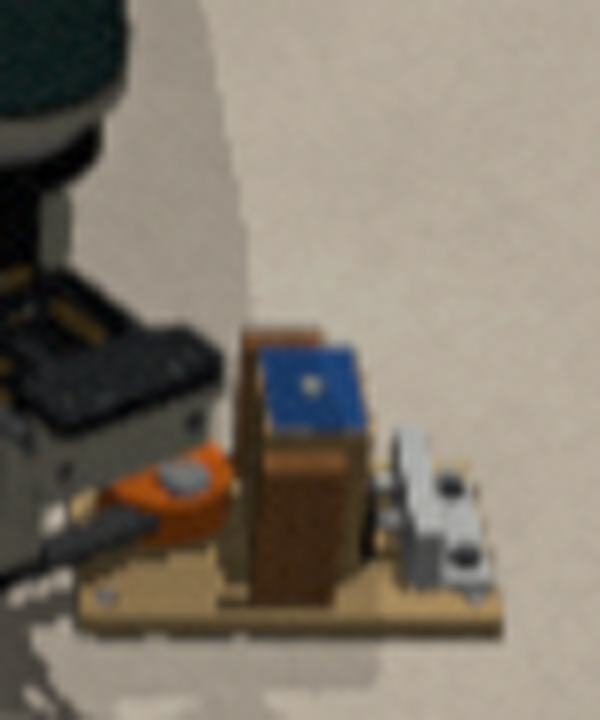

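jog_arm([
  [[0.002,-0.008,0],[0,0,0.032],0.74],
  [[0.0045,-0.0156,0],[0,0,0.063],0.74],
  [[0.0067,-0.0243,0],[0,0,0.095],0.74],
  [[0.0098,-0.0328,0],[0,0,0.127],0.74],
  [[0.0137,-0.041,0],[0,0,0.159],0.74],
])

```text
clock: 21.17
eef_pos: [0.5409, 0.053, 0.0448]
ee_rot: [3.14, 0.0, 1.579]
ft_force: [4.4, -1.1, -1.7]
gripper_width: 0.262
```

Run:
```python
from h import *
lever(1.55,1.6,1.65,1.7)
bluejig('p10',6)
```

```text
theta 1.491 r 90.2 Ftan -4.38 Frad 1.22
-> 1.55
t 21.17 pos [0.5409 0.053  0.0448] yaw 1.5794 w 0.262 F [ 4.4  -1.14 -1.69] q6 0.04
shift [ 0.0003 -0.0053  0.0008] turn [0.0004 0.0001 0.016 ] rows>= 0.4
-> 1.6
t 21.17 pos [0.5409 0.053  0.0448] yaw 1.5794 w 0.262 F [ 4.4  -1.14 -1.69] q6 0.04
shift [ 0.0006 -0.0098  0.0008] turn [0.0004 0.0001 0.032 ] rows>= 0.8
-> 1.65
t 21.17 pos [0.5409 0.053  0.0448] yaw 1.5794 w 0.262 F [ 4.4  -1.14 -1.69] q6 0.04
shift [ 0.0012 -0.0142  0.0008] turn [0.0004 0.0001 0.0479] rows>= 1.2
-> 1.7
t 21.17 pos [0.5409 0.053  0.0448] yaw 1.5794 w 0.262 F [ 4.4  -1.14 -1.69] q6 0.04
shift [ 0.002  -0.0187  0.0008] turn [0.0004 0.0001 0.0638] rows>= 1.6
scene area 6378 px [333.58 178.16] jig xy mm [7.15 0.24]
top area 11085 px [183.97 208.78] jig xy mm [7.35 1.02]
```

jog_arm([
  [[0.0003,-0.0053,0],[0,0,0.016],0.74],
  [[0.0006,-0.0098,0],[0,0,0.032],0.74],
])

```text
clock: 21.93
eef_pos: [0.5312, 0.0536, 0.0447]
ee_rot: [3.141, 0.0, 1.481]
ft_force: [3.5, -0.1, -1.6]
gripper_width: 0.26
```

Run:
```python
from h import *
lever(1.65,1.7,1.75)
bluejig('p11',4)
```

```text
theta 1.6 r 89.9 Ftan -3.48 Frad -0.23
-> 1.65
t 21.93 pos [0.5312 0.0536 0.0447] yaw 1.4814 w 0.26 F [ 3.48 -0.08 -1.61] q6 0.14
shift [ 0.0001 -0.0045  0.0007] turn [0.0002 0.0001 0.0167] rows>= 0.4
-> 1.7
t 21.93 pos [0.5312 0.0536 0.0447] yaw 1.4814 w 0.26 F [ 3.48 -0.08 -1.61] q6 0.14
shift [ 0.0004 -0.009   0.0007] turn [0.0002 0.     0.0326] rows>= 0.8
-> 1.75
t 21.93 pos [0.5312 0.0536 0.0447] yaw 1.4814 w 0.26 F [ 3.48 -0.08 -1.61] q6 0.14
shift [ 0.001  -0.0135  0.0007] turn [0.0002 0.     0.0485] rows>= 1.2
scene area 6307 px [333.63 178.19] jig xy mm [7.26 0.08]
top area 10943 px [183.82 208.98] jig xy mm [7.74 1.63]
```

jog_arm([
  [[0.0001,-0.0045,0],[0,0,0.016],0.74],
  [[0.0004,-0.009,0],[0,0,0.032],0.74],
])

```text
clock: 22.5
eef_pos: [0.5224, 0.0549, 0.0447]
ee_rot: [3.141, -0.0, 1.381]
ft_force: [5.7, 1.3, -3.3]
gripper_width: 0.258
```

Run:
```python
from h import *
lever(1.75,1.8)
bluejig('p12',4)
```

```text
theta 1.698 r 89.8 Ftan -5.32 Frad -2.36
-> 1.75
t 22.5 pos [0.5224 0.0549 0.0447] yaw 1.3812 w 0.258 F [ 5.67  1.32 -3.29] q6 0.25
shift [-0.     -0.0047  0.0007] turn [ 0.0003 -0.0001  0.0166] rows>= 0.4
-> 1.8
t 22.5 pos [0.5224 0.0549 0.0447] yaw 1.3812 w 0.258 F [ 5.67  1.32 -3.29] q6 0.25
shift [ 0.0003 -0.0092  0.0007] turn [ 0.0003 -0.0001  0.0325] rows>= 0.8
scene area 6550 px [333.98 178.36] jig xy mm [ 8.23 -0.79]
top area 10438 px [183.17 208.67] jig xy mm [9.74 0.84]
```

```bash
cat >> h.py <<'E'
def soft(tag,n='scene'):
    x0,y0,w,h={'top':(155,170,75,65),'scene':(295,130,75,90)}[n]
    a=cv2.imread(f'pics/{tag}_{n}.png').astype(float); W=np.clip(a[:,:,0]-a[:,:,2]-25,0,None)
    if n=='scene': W[:, :230]=0; W[:330]=0; W[450:]=0; W[:,390:]=0
    else: W[:200]=0; W[420:]=0; W[:,170:340]*=1; W[:,:160]=0; W[:,340:]=0
    yy,xx=np.mgrid[:W.shape[0],:W.shape[1]]; p=cr([(W*xx).sum()/W.sum(),(W*yy).sum()/W.sum()],x0,y0)
    q=back(n,p,.082)[0]; j=np.load('jig.npy'); c,s=np.cos(j[2]),np.sin(j[2]); d=q[:2]-j[:2]
    print(tag,n,W.sum()//1000,np.round(1e3*np.array([c*d[0]+s*d[1],-s*d[0]+c*d[1]]),2))
E
python3 - <<'E'
from h import *
for n in('scene','top'):
    for t in('p6','p9','p10','p11','p12'): soft(t,n)
E
```

```text
p6 scene 54.0 [6.69 0.4 ]
p9 scene 306.0 [8.14 0.84]
p10 scene 314.0 [8.29 0.44]
p11 scene 314.0 [8.33 0.27]
p12 scene 330.0 [ 9.29 -0.74]
p6 top 0.0 [nan nan]
p9 top 392.0 [10.04  1.89]
p10 top 445.0 [8.66 1.37]
p11 top 437.0 [9.14 1.61]
p12 top 418.0 [11.07  0.65]h.py:48: RuntimeWarning: invalid value encountered in scalar divide
  yy,xx=np.mgrid[:W.shape[0],:W.shape[1]]; p=cr([(W*xx).sum()/W.sum(),(W*yy).sum()/W.sum()],x0,y0)
```

View pics/p12_top.png

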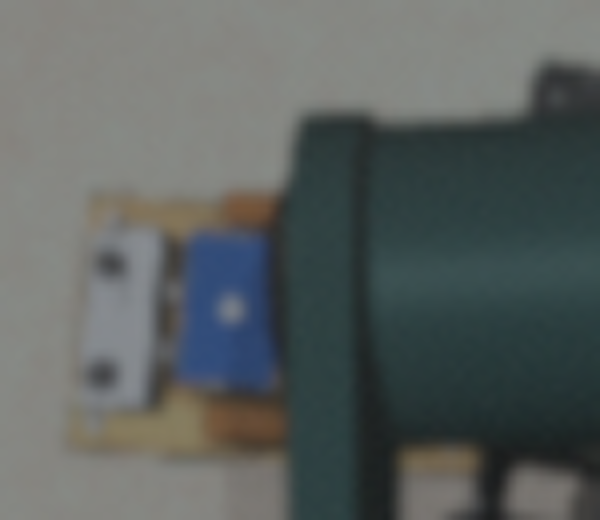

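View pics/p12_scene.png

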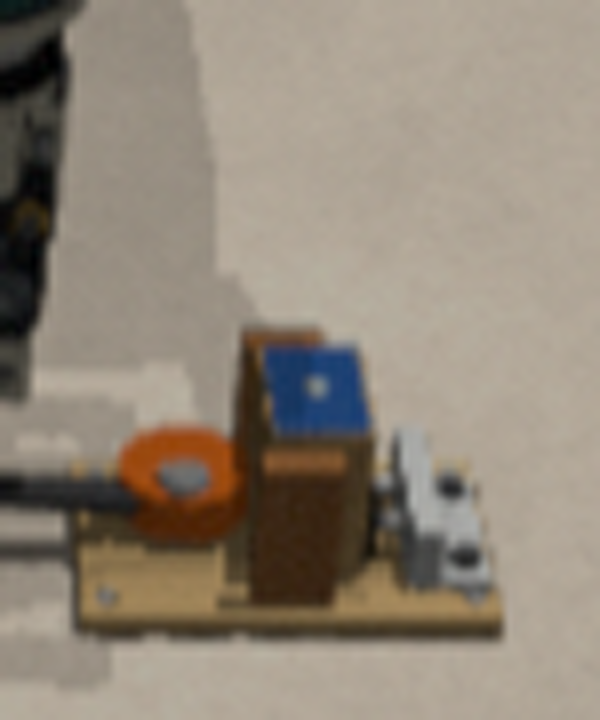

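The block has moved about +1 mm since release (a gap of about 0.5 mm, then the pad), and the tangential force has risen. I'll continue to θ of about 1.80.

jog_arm([
  [[0,-0.0047,0],[0,0,0.0166],0.74],
  [[0.0003,-0.0092,0],[0,0,0.0325],0.74],
])

```text
clock: 23.07
eef_pos: [0.5135, 0.0569, 0.0447]
ee_rot: [3.14, -0.0, 1.279]
ft_force: [7.4, 0.3, -3.6]
gripper_width: 0.259
```

Run:
```python
from h import *
lever(1.85,1.87,1.9)
bluejig('p13',4); soft('p13'); soft('p13','top')
```

```text
theta 1.799 r 90.0 Ftan -6.99 Frad -2.38
-> 1.85
t 23.07 pos [0.5135 0.0569 0.0447] yaw 1.2789 w 0.259 F [ 7.38  0.28 -3.61] q6 0.35
shift [ 0.0001 -0.0046  0.0007] turn [ 0.0004 -0.0002  0.0159] rows>= 0.4
-> 1.87
t 23.07 pos [0.5135 0.0569 0.0447] yaw 1.2789 w 0.259 F [ 7.38  0.28 -3.61] q6 0.35
shift [ 0.0003 -0.0064  0.0007] turn [ 0.0004 -0.0002  0.0222] rows>= 0.6
-> 1.9
t 23.07 pos [0.5135 0.0569 0.0447] yaw 1.2789 w 0.259 F [ 7.38  0.28 -3.61] q6 0.35
shift [ 0.0005 -0.0091  0.0007] turn [ 0.0004 -0.0002  0.0318] rows>= 0.8
scene area 6366 px [334.34 178.38] jig xy mm [ 9.28 -0.92]
top area 9894 px [182.4  208.26] jig xy mm [12.15 -0.24]
p13 scene 325.0 [10.24 -1.04]
p13 top 398.0 [13.34 -0.45]
```

jog_arm([
  [[0.0001,-0.0046,0],[0,0,0.016],0.74],
  [[0.0004,-0.0078,0],[0,0,0.027],0.74],
])

```text
clock: 23.63
eef_pos: [0.5061, 0.0593, 0.0447]
ee_rot: [3.14, -0.0, 1.194]
ft_force: [6.4, -2.8, -4.5]
gripper_width: 0.26
```

Run:
```python
from h import *
lever(1.84)
bluejig('p14',6); soft('p14'); soft('p14','top')
```

```text
theta 1.886 r 90.2 Ftan -7.04 Frad 0.25
-> 1.84
t 23.63 pos [0.5061 0.0593 0.0447] yaw 1.1938 w 0.26 F [ 6.45 -2.83 -4.51] q6 0.44
shift [0.0003 0.0041 0.0007] turn [ 0.0004 -0.     -0.0144] rows>= 0.4
scene area 6357 px [334.76 178.41] jig xy mm [10.54 -1.02]
top area 8993 px [181.74 207.89] jig xy mm [14.18 -1.22]
p14 scene 334.0 [11.22 -1.32]
p14 top 368.0 [15.12 -1.31]
```

View pics/p14_top.png

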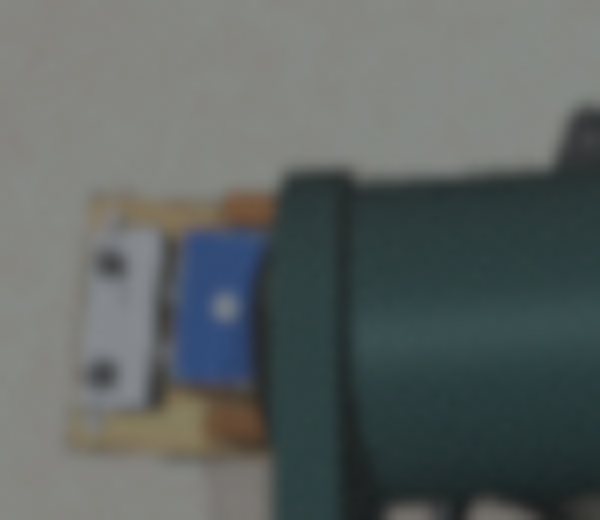

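View pics/p14_scene.png

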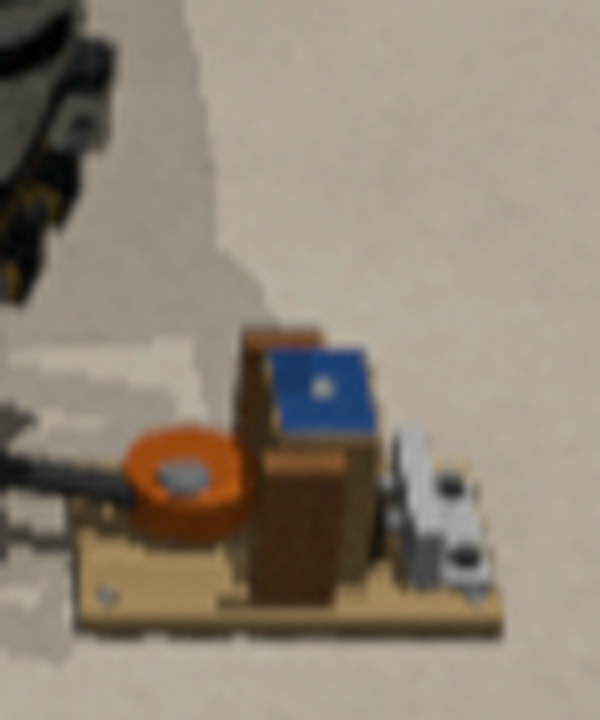

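Displacement since release is about 2.9 to 3.4 mm, so the pad is pushed about 2.4 to 2.9 mm, which agrees with the cam geometry (about 2.65 mm). I'll back off and lift clear.

jog_arm([
  [[0,0.0015,0],[0,0,-0.005],0.74],
  [[0.0002,0.003,0],[0,0,-0.01],0.74],
  [[0.0002,0.003,0],[0,0,-0.01],0.65],
  [[0.0002,0.003,0],[0,0,-0.01],0.6],
  [[0.0002,0.003,-0.02],[0,0,-0.01],0.6],
  [[0.0002,0.003,-0.05],[0,0,-0.01],0.6],
  [[0.0002,0.003,-0.085],[0,0,-0.01],0.6],
  [[0.0002,0.003,-0.12],[0,0,-0.01],0.6],
  [[-0.03,0.003,-0.15],[0,0,-0.01],0.6],
  [[-0.06,0.003,-0.16],[0,0,-0.01],0.6],
  [[-0.09,0.003,-0.16],[0,0,-0.01],0.6],
  [[-0.12,0.003,-0.16],[0,0,-0.01],0.6],
])

```text
clock: 25.23
eef_pos: [0.464, -0.0541, 0.2058]
ee_rot: [3.14, -0.0, 1.228]
ft_force: [0.2, -0.3, -0.2]
gripper_width: 0.4
```

Run:
```python
from h import *
s=sense();print(s['clock'],s['eef_pos'],s['ee_rot'])
```

```text
25.2333 [ 0.46403967 -0.05413773  0.20582568] [ 3.13983362e+00 -4.17394300e-04  1.22783439e+00]
```

jog_arm([
  [[-0.03,0.011,0],[0,0,0],0.6],
  [[-0.06,0.022,0],[0,0,0],0.6],
  [[-0.09,0.033,0],[0,0,0],0.6],
  [[-0.12,0.044,0],[0,0,0],0.6],
  [[-0.15,0.055,0],[0,0,0],0.6],
  [[-0.18,0.066,0],[0,0,0],0.6],
  [[-0.18,0.066,0],[0,0,0],0.6],
  [[-0.18,0.066,0],[0,0,0],0.6],
])

```text
clock: 25.9
eef_pos: [0.4656, -0.2459, 0.2042]
ee_rot: [-3.141, -0.0, 1.225]
ft_force: [0.3, 0.1, 0.4]
gripper_width: 0.402
```

Run:
```python
from h import *
print(sense()['clock'])
bluejig('p15',8); soft('p15'); soft('p15','top')
for n in('scene','top'): cv2.imwrite(f'pics/{n}15.png',grab_frame(n)[:,:,::-1])
```

```text
25.9
scene area 6341 px [334.75 178.4 ] jig xy mm [10.53 -0.97]
top area 10832 px [182.88 207.94] jig xy mm [10.78 -1.29]
p15 scene 361.0 [10.67 -0.61]
p15 top 475.0 [10.94 -1.  ]
```

View pics/p15_top.png

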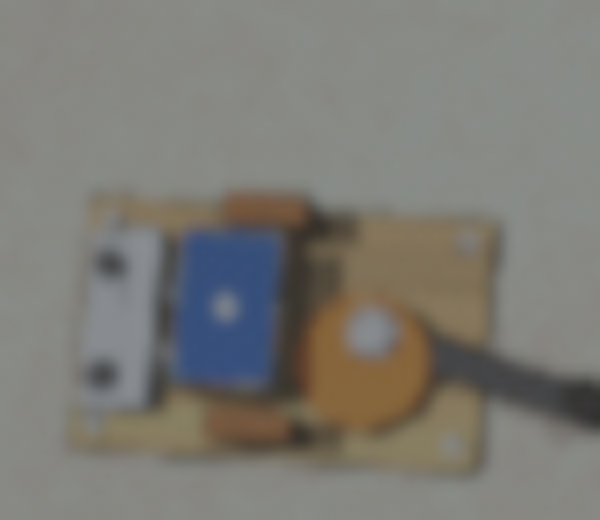

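View pics/p15_scene.png

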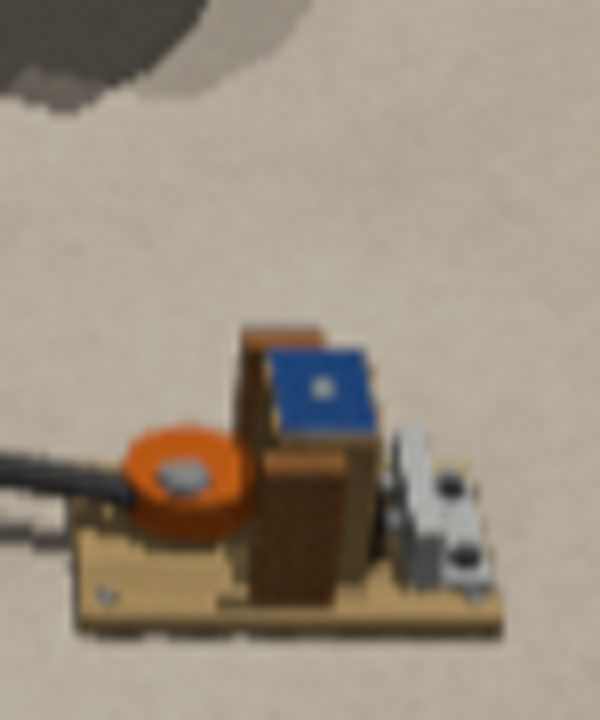

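View pics/top15.png

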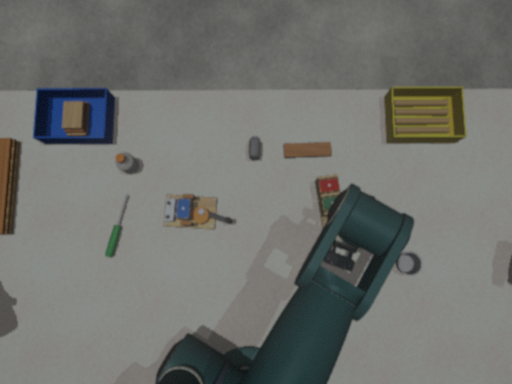

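The block didn't shift when I released the lever (10.53 mm against 10.54 mm). The lever stays put, nothing else has moved, and the arm is clear, so I'll hand in.

Run:
```python
from cell import *
print(hand_in())
```

```text
the job is handed in; nothing more can be done
None
```

The blue block is clamped in the jig with the sprung pad pushed back about 2.4–2.9 mm by my estimate. I handed the job in at about 27 s of the 72 s allowed.

**What I did:**
1. Lifted the block out of the rack by its narrow ends, stood it on the open bench and let go.
2. Took it again across its broad faces and lowered it between the cheeks. Before letting go I eased it against the pad until the pad gave, at about 4 N, to find where the pad sits. Then I backed off slightly, set it on the bed and let go.
3. Swung the cam lever clockwise by about 1.85 rad, with the fingers loosely either side of the knob, then backed off and lifted clear.

**Last checks:**
- **Pad travel:** in the scene view the block moved 2.9–3.4 mm after I let go. About 0.5–1.0 mm of that was the gap to the pad. The cam geometry gives about 2.65 mm for the pad.
- **Holding:** the block and cam did not move when the fingers left the knob (10.54 mm before, 10.53 mm after).
- **Forces:** the highest reading I saw was about 8–9 N, well under the limits. Forces were only read at the end of each move.
- **Other objects:** none of the other bench items looked disturbed in the last top view. The arm was touching nothing; it hid part of the rack, where I saw red and only part of green.

**Disagreed or not confirmed:**
- The top view disagreed by up to 4 mm while the arm partly hid the block. Once clear it agreed with the scene view to about 0.3 mm.
- The green pin would be under 1 mm, too small to see in the pictures, so the pad travel rests on the block's movement and the cam geometry.

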